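# Unlatch and roll open the bench tip store

### The arm

A 6-joint arm with a two-finger parallel gripper is mounted at the origin on the work surface. World frame = base frame: x ahead of the robot, y to its left, z up, the work surface at z = 0. Lengths are in m, angles in degrees, forces in N, time in s.
With the tool pointing down it reaches from about 0.35 to 0.875 m from the base axis. Payload 4.2 kg.
Tool frame: the origin (TCP) lies on the centre line of the jaws, within the pads' length; the fingertips stand 8 mm ahead of it and the grasp point (between the pads) lies 11 mm behind it; z points along the fingers, y is the direction in which the jaws open and shut (so a half turn about z gives the same grasp; the last joint's range is limited). The gripper opens to 87 mm and grips with 3 to 60 N. Pads are 19 mm wide; open, the fingers measure 117 mm over their backs; the gripper's body (75 mm by 190 mm) begins 51 mm behind the grasp point.
Start: joints at [-60.47, 22.042, 0.453, 0, -68.411, -14.817], TCP at [0.159, -0.604, 0.231] pointing down, gripper open.
Joint ranges: [-179.83, 179.83], [-69.29, 118.12], [-61.27, 80.66], [-181.25, 117.63], [-171.15, -9.14], [-177.46, 177.46]. Speed limits (degrees/s): [159.86, 159.86, 180, 180, 180, 180].

### API

Orientations are given as a 3x3 rotation matrix whose columns are the frame's x, y, z axes.
In Python, from station import sense, capture, finish_job, recognise gives the robot as it stands.
- The arm moves only by the tool apply_moves, never from a script. Its argument "plan" is a list that holds one entry, the list of rows, each a list of 7 numbers: the opening in per cent of the stroke, from 0 (shut) to 100 (fully open), then the shift along the world's x, y, z in units of 25 mm (1.0 is 25 mm), then the turn, a rotation vector about the world's x, y, z in rad. A call has 1 to 12 rows; each row shifts and turns the pose as measured when the row begins; what a row does not reach is not made up. A row lasts 1/12 s, in which the tool goes at most 41.7 mm and 7.16 degrees, less where a joint would pass 70% of its speed; a pose out of reach is approached as far as the arm can. A call is refused whole if a number of a shift passes 1 or a number of a turn 0.125, either way. A call with a gripper value outside its range is refused whole. The fingers move at their own pace and stop on an object; the grip force is fixed at half the most. Time passes only in rows, so rows that do not move let the fingers close. It gives the time, the measured TCP pose, the force and the opening at its end, in the units of the state.
- sense(): the state, without advancing time (a new reading comes with each control period).
- capture(name): name is "side" or "top"; returns a dict with "pixels" (384x512x3 uint8, red, green, blue), "depth" (384x512 float32, m along the optical axis (not along the pixel's ray), 0 where there is no reading), "mtx" (3x3 intrinsics, pixels), "R" (3x3) and "t" (3): a world point X has camera coordinates R X + t. Camera axes: x right, y down, z forward; pixel columns grow to the right and rows downward; lengths in m; the calibration is good to about 2 mm. A picture is of the moment at which its call begins.
- finish_job(): hands the job in, once; it reports no verdict.
Trained networks look in a picture, given as the dict that the camera call returned (one of the last four; its "shot" number tells which), for a name from the list of things; names that differ only in an ending like _2 or _b are one class to them, and where a whole thing is asked for, a point or a joint stands for the part that bears it (a point fixed in the world has none). Each returns a list of dicts, best first, with "score" (0 to 1); they miss things now and then, are a little off and sometimes report something else, mostly with a low value. They report only what shows in the picture. A call takes as long as a camera call.
- recognise(label, picture): "at" ([x, y, z] in m, in the coordinates of the camera as it stood for that picture, good to about 4 mm: the middle of the surface that is visible of it).
The state is a dict: "time_s": time; "joints": joint angles; "joint_velocities": joint speeds; "effort": joint torques, N m; "tcp_pos": TCP position; "ee_rot": TCP orientation; "wrist_force": force on the tool from outside, world axes, zero at the start; "moment": the same for the moment, N m; "gripper_width": opening from 0.0 (shut) to 1.0 (fully open).
Only numpy, scipy, OpenCV 4.12 (cv2) and the standard library are available. Lean on these libraries where they do the work, as an engineer would, in place of code of your own. Each camera call takes 0.05 s, during which the arm holds its last target.

### The job

Open the roll-top store on the lab bench so that the tip racks inside can be reached: first slide its safety catch all the way aside to the right (as seen from the robot), then roll the slatted door up and back until it is fully open, and let go. Leave the other things on the bench where they are.

Things in the scene. Friction and masses are not known exactly. Their poses are not given: they have to be found in the camera images.
- store: White roll-top store fixed to the bench, 324 mm wide, 197 mm high; half-round end panels of 127 mm radius about the roll axis. Origin: centre of the underside, below that axis; x points to its rear (away from the robot), y to its left, z up. Front sill to x = -202, top 45 mm up. Grey slatted door (outer face at radius 115) covers front and top. Catch on the sill, right of the handle.
- roll_axis (a point): A point on the axis about which the door's circular track is struck, 70 mm above the bench, midway between the end panels (in the store's frame 0, 0, 70 mm). The axis runs along the store's y.
- door (a joint): How far the slatted door is rolled open, rad about the roll axis: 0 shut (down), 1.5 fully open at its end stop, the handle then on top just behind the crest. It runs stiffly (about 1 to 6 N at the handle) and stays where it is left. With the catch on it can rise only about 0.02 rad.
- handle (a point): Centre of the door's handle: black crossbar along the store's y, 40 mm long, 18 mm thick, flat free ends to pinch from above, on a 14 mm wide stem at mid-length; it may turn between the fingers. 160 mm from the roll axis; door shut: x = -156.5, y = 0, z = 103 mm in the store's frame (12 degrees above the axis' level); it rises and moves back on that circle as the door opens.
- catch (a joint): Slide of the safety catch in m: 0 fully on, 0.032 fully off (end stop); it slides along the store's -y, to the right as seen from the robot. Its tongue holds down a lug on the door's lowest slat and is clear of it from 0.020 m. It drags with about 2 N and stays where it is left.
- catch_tab (a point): Point in the catch's black upright finger tab, 15 mm below its top. Tab 14 mm thick (store's x), 22 mm wide (y), free from 85 to 126 mm above the bench, on a foot 24 mm wide; the point is 111 mm up, at x = -172, y = -100 mm in the store's frame when fully on. A tongue 20 mm wide reaches back from it to the door, 82 to 92 mm up.
- bottle: Loose capped clear reagent bottle, 68 mm in diameter, 150 mm high, to be left alone. Origin: centre of its underside.
- beaker: Loose glass beaker, 80 mm in diameter, 100 mm high, to be left alone. Origin: centre of its underside.
- tip_box: Loose closed tip box, 85 x 125 mm, 65 mm high, to be left alone. Origin: centre of its underside.

How it is judged (in metres and radians):
On the way, in this order (a step that is already met when the one before it is completed fails the run):
1. the safety catch is slid aside while the door is still shut (value of joint catch above 0.022 m and value of joint door below 0.15 rad), for 0.1 s.
2. the door is rolled fully open (value of joint door above 1.4 rad), for 0.2 s.
At the end, for the whole second after the job is handed in: the door stands still, open to more than 1.4 of its 1.5 rad, and the catch is still off (more than 20 of its 32 mm) (value of joint door above 1.4 rad and velocity of joint door between -0.05 and 0.05 rad/s and value of joint catch above 0.02 m); the robot touches nothing.
It fails at once if the bottle, the beaker or the tip box is moved more than 30 mm (distance of any of bottle, beaker, tip_box from where it was at the start of the episode above 0.03 m).
It also fails if it takes over 45 s, if anything falls off the work surface, if the arm or the gripper's body presses on something with over 40 N, if the wrist force passes 120 N, or if a joint passes its speed limit or range.

## Working session

There is one attempt and no reset: what is moved stays moved. The work goes in short steps, Python scripts to look and compute and a tool call to move; the robot and the scene stay as the last step left them, time stands still between calls to the robot, and variables do not carry over. Pictures are saved under pics/ and viewed, and the job is handed in when it is done.

Besides the shell and the picture viewer there is one more tool, called after "Call:" as name([rows], argument=value, ...), one row to a line, values as JSON. apply_moves: Moves the arm, as the interface text tells. Its arguments: {"type":"object","properties":{"plan":{"type":"array","items":{"type":"array","items":{"type":"array","items":{"type":"number"}}}}},"required":["plan"]}

```bash
mkdir -p pics; ls
cat > h.py <<'E'
from station import sense,capture,finish_job,recognise
import numpy as np,cv2
def world(c,p): return c["R"].T@(np.array(p)-c["t"])
def proj(c,X):
    p=c["mtx"]@(c["R"]@np.array(X)+c["t"]); return p[:2]/p[2]
def save(c,n): cv2.imwrite("pics/"+n,cv2.cvtColor(c["pixels"],cv2.COLOR_RGB2BGR))
E
python3 - <<'E'
from h import *
np.set_printoptions(precision=4,suppress=True)
for cam in ("side","top"):
    c=capture(cam); save(c,cam+"0.png"); np.savez(cam+"0.npz",**{k:c[k] for k in("pixels","depth","mtx","R","t")})
    print(cam,"campos",-c["R"].T@c["t"])
    for l in ("store","handle","catch_tab","bottle","beaker","tip_box"):
        for r in recognise(l,c)[:2]:
            print(l,round(r["score"],2),world(c,r["at"]),proj(c,world(c,r["at"])))
s=sense();print(s)
E
```

```text
pics
side campos [0.1426 0.7473 0.9918]
store 0.74 [0.579  0.0143 0.1222] [240.9628 182.8728]
handle 0.86 [ 0.5885 -0.0244  0.1611] [243.6792 165.618 ]
catch_tab 0.63 [ 0.4654 -0.1036  0.0906] [288.044  177.7339]
bottle 0.6 [ 0.5437 -0.503   0.0795] [309.74   111.5798]
beaker 0.7 [0.459  0.4862 0.0557] [193.1959 340.1074]
beaker 0.27 [0.6082 0.4389 0.0685] [155.2054 296.4981]
tip_box 0.62 [0.6085 0.4408 0.066 ] [154.8658 297.5081]
top campos [0.3425 0.0024 1.4695]
store 0.97 [ 0.597  -0.0383  0.1635] [270.9189 165.6099]
store 0.2 [ 0.5464 -0.5112  0.1023] [428.5741 190.6716]
handle 0.73 [ 0.6077 -0.0369  0.1779] [270.6798 160.9216]
handle 0.42 [0.4526 0.5069 0.0547] [ 91.0034 213.6005]
catch_tab 0.55 [ 0.4698 -0.1175  0.0977] [295.7378 212.638 ]
bottle 0.91 [ 0.5461 -0.5107  0.1006] [428.2017 190.8406]
beaker 0.98 [0.4498 0.5072 0.0573] [ 90.5434 214.4281]
tip_box 0.71 [0.6187 0.4227 0.0648] [121.0563 160.6114]
{'time_s': 0.7, 'joints': array([-60.4703,  22.037 ,   0.4541,  -0.0021, -68.4093, -14.8168]), 'joint_velocities': array([ 0.0454, -0.0772, -0.1033,  0.0424, -0.0505,  0.0361]), 'effort': array([ -0.0001, -39.0332,  18.7585,   4.2237,   0.0155,  -0.    ]), 'tcp_pos': array([ 0.1588, -0.6045,  0.2306]), 'ee_rot': array([[-0.9672, -0.254 ,  0.0001],
       [-0.254 ,  0.9672, -0.0001],
       [-0.0001, -0.0001, -1.    ]]), 'wrist_force': array([-1.1853,  0.401 , -0.1482]), 'moment': array([ 0.0332, -0.027 ,  0.0192]), 'gripper_width': 1.0009285771441203}
```

Run:
```python
import cv2
for n in("side","top"):
    i=cv2.imread(f"pics/{n}0.png")
    cv2.imwrite(f"pics/{n}0c.png",cv2.resize(i[90:270,190:390],None,fx=4,fy=3.3,interpolation=cv2.INTER_CUBIC)[:600])
```

```text
(no output)
```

View pics/top0.png

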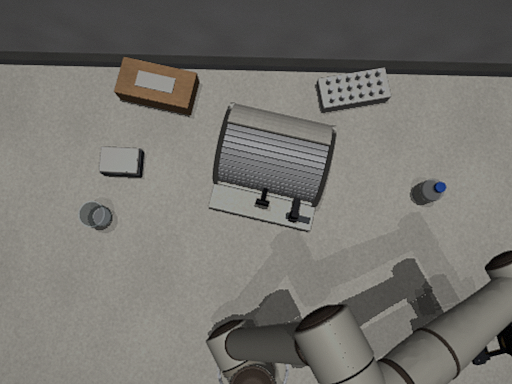

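View pics/side0.png

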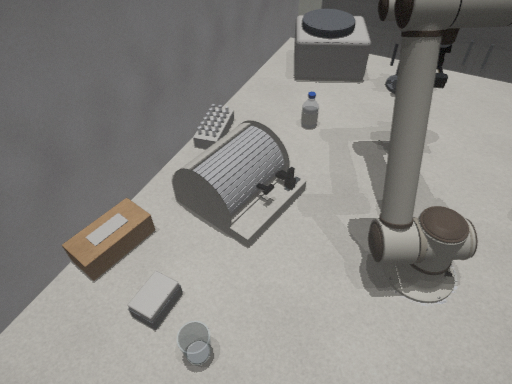

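Run:
```python
import numpy as np
d=np.load("top0.npz")
K,R,t,D=d["mtx"],d["R"],d["t"],d["depth"]
v,u=np.mgrid[:384,:512]
P=(np.stack([(u-K[0,2])/K[0,0],(v-K[1,2])/K[1,1],np.ones_like(u)],-1)*D[...,None]-t)@R
np.set_printoptions(precision=3,suppress=True,linewidth=200)
print(K)
for r in range(120,235,4):
    print(r,[tuple((P[r,c]*1000).round().astype(int)) for c in (225,250,270,296,310)])
```

```text
[[462.719   0.    252.103]
 [  0.    462.719 191.847]
 [  0.      0.      1.   ]]
120 [(np.int64(720), np.int64(96), np.int64(192)), (np.int64(725), np.int64(25), np.int64(181)), (np.int64(729), np.int64(-32), np.int64(174)), (np.int64(737), np.int64(-109), np.int64(153)), (np.int64(748), np.int64(-154), np.int64(119))]
124 [(np.int64(706), np.int64(95), np.int64(198)), (np.int64(710), np.int64(25), np.int64(191)), (np.int64(714), np.int64(-32), np.int64(183)), (np.int64(721), np.int64(-108), np.int64(168)), (np.int64(725), np.int64(-149), np.int64(158))]
128 [(np.int64(694), np.int64(95), np.int64(199)), (np.int64(701), np.int64(25), np.int64(182)), (np.int64(702), np.int64(-32), np.int64(185)), (np.int64(707), np.int64(-107), np.int64(175)), (np.int64(708), np.int64(-148), np.int64(174))]
132 [(np.int64(689), np.int64(96), np.int64(176)), (np.int64(688), np.int64(24), np.int64(188)), (np.int64(726), np.int64(-36), np.int64(53)), (np.int64(692), np.int64(-107), np.int64(187)), (np.int64(695), np.int64(-147), np.int64(179))]
136 [(np.int64(675), np.int64(95), np.int64(183)), (np.int6
[... 5171 characters left out ...]
3))]
224 [(np.int64(436), np.int64(98), np.int64(1)), (np.int64(438), np.int64(18), np.int64(6)), (np.int64(440), np.int64(-45), np.int64(2)), (np.int64(440), np.int64(-123), np.int64(46)), (np.int64(440), np.int64(-166), np.int64(51))]
228 [(np.int64(423), np.int64(97), np.int64(1)), (np.int64(426), np.int64(18), np.int64(2)), (np.int64(427), np.int64(-45), np.int64(2)), (np.int64(430), np.int64(-127), np.int64(5)), (np.int64(428), np.int64(-167), np.int64(46))]
232 [(np.int64(411), np.int64(97), np.int64(-2)), (np.int64(413), np.int64(18), np.int64(-2)), (np.int64(414), np.int64(-45), np.int64(9)), (np.int64(417), np.int64(-128), np.int64(2)), (np.int64(419), np.int64(-173), np.int64(-4))]
```

```bash
cat > fit.py <<'E'
import numpy as np,cv2
from scipy.optimize import least_squares
d=np.load("top0.npz")
K,R,t,D=d["mtx"],d["R"],d["t"],d["depth"]
v,u=np.mgrid[:384,:512]
P=(np.stack([(u-K[0,2])/K[0,0],(v-K[1,2])/K[1,1],np.ones_like(u)],-1)*D[...,None]-t)@R
m=np.zeros(D.shape,bool);m[95:240,200:345]=1;m&=D>0
Q=P[m];G=d["pixels"][m].astype(float)
def loc(p,Q):
    c,s=np.cos(p[2]),np.sin(p[2]);dx=Q[:,0]-p[0];dy=Q[:,1]-p[1]
    return np.stack([c*dx+s*dy,-s*dx+c*dy,Q[:,2]],1)
p=np.array([0.65,-0.02,-np.radians(10.7)])
for it in range(6):
    L=loc(p,Q)
    cyl=(abs(L[:,1])<0.14)&(L[:,2]>0.11)&(L[:,0]>-.1)&(L[:,0]<.03)
    front=(abs(L[:,0]+0.202)<0.03)
    def f(p):
        L=loc(p,Q[cyl]);return np.hypot(L[:,0],L[:,2]-0.07+p0z)-0.115
    p0z=0
    r=least_squares(f,p[[0,1,2]],loss="soft_l1",f_scale=.004)
    p=np.array([r.x[0],r.x[1],r.x[2]])
    # y from silhouettes: sill top points
    L=loc(p,Q);s=(L[:,0]>-.195)&(L[:,0]<-.13)&(L[:,2]>.03)&(L[:,2]<.06)
    ys=L[s,1];lo,hi=np.percentile(ys,[.5,99.5]);mid=(lo+hi)/2
    p[:2]+=mid*np.array([-np.sin(p[2]),np.cos(p[2])])
print(p[:2],np.degrees(p[2]),lo-mid,hi-mid,np.median(abs(f(p))),cyl.sum())
L=loc(p,Q)
s=(L[:,2]>.03)&(L[:,2]<.06);print("sill front",np.percentile(L[s&(L[:,0]<-.1),0],[.5,2,5]))
dark=G.max(1)<45
h=dark&(L[:,2]>.1)&(abs(L[:,1])<.04)&(L[:,0]<-.12);print("handle",h.sum(),L[h].mean(0),L[h].min(0),L[h].max(0))
h=dark&(L[:,2]>.115)&(abs(L[:,1]+.1)<.05)&(L[:,0]<-.13);print("tab",h.sum(),L[h].mean(0),L[h].min(0),L[h].max(0))
np.save("pose.npy",p)
def w(X):
    c,s=np.cos(p[2]),np.sin(p[2]);return np.array([p[0]+c*X[0]-s*X[1],p[1]+s*X[0]+c*X[1],X[2]])
print("handle w",w([-.1565,0,.103]),"tab w",w([-.172,-.1,.111]))
for n in("top","side"):
    d=np.load(n+"0.npz");im=cv2.cvtColor(d["pixels"],cv2.COLOR_RGB2BGR);im=cv2.resize(im[70:260,160:345],None,fx=3.1,fy=3.1,interpolation=cv2.INTER_CUBIC)
    for X in ([-.1565,.02,.112],[-.1565,-.02,.112],[-.172,-.1,.126],[-.202,.162,.045],[-.202,-.162,.045],[0,.162,.197],[0,-.162,.197]):
        q=d["mtx"]@(d["R"]@w(X)+d["t"]);q=q[:2]/q[2];q=(q-[160,70]+.5)*3.1
        cv2.circle(im,tuple(int(a) for a in q),3,(0,0,255),-1)
    cv2.imwrite(f"pics/fit_{n}.png",im)
E
python3 fit.py
```

```text
[ 0.65054927 -0.04951565] -11.698288689607248 -0.1597567599806149 0.1597567599806149 0.0019429453225958612 4710
sill front [-0.20071044 -0.19997911 -0.19777406]
handle 100 [-0.14920798  0.00147102  0.10968054] [-0.1643738  -0.01645439  0.10000639] [-0.12056066  0.01933456  0.11931673]
tab 36 [-0.17163211 -0.09974965  0.12606283] [-0.17783576 -0.10969801  0.11601555] [-0.16398624 -0.08977195  0.13096461]
handle w [ 0.49729995 -0.01778401  0.103     ] tab w [ 0.4618461  -0.11256415  0.111     ]
```

View pics/fit_top.png

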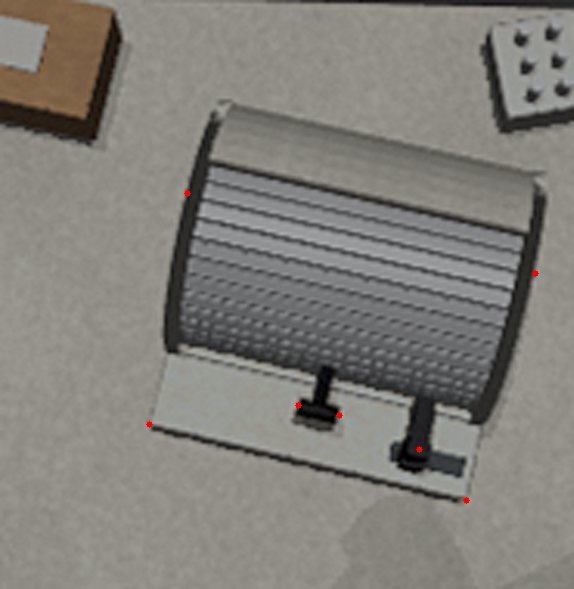

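View pics/fit_side.png

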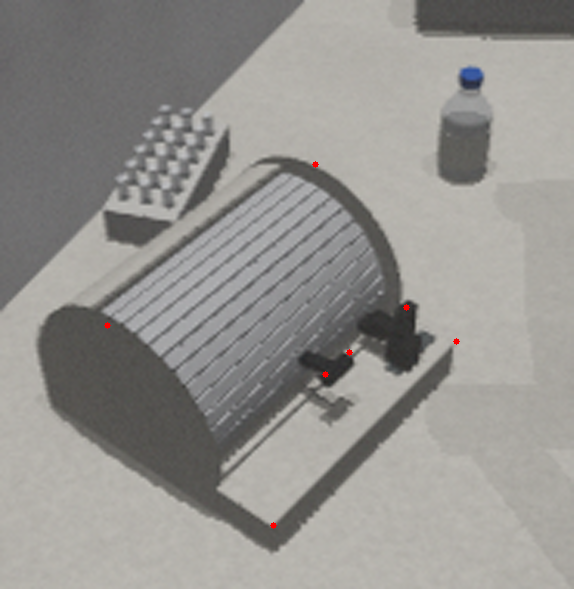

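Call:
apply_moves([
  [[50, 0.6, 0.95, 0, 0, 0, -0.115], [50, 0.6, 0.95, 0, 0, 0, -0.115], [50, 0.6, 0.95, 0, 0, 0, -0.115], [50, 0.6, 0.95, 0, 0, 0, -0.115], [50, 0.6, 0.95, 0, 0, 0, 0], [50, 0.6, 0.95, 0, 0, 0, 0], [50, 0.6, 0.95, 0, 0, 0, 0], [50, 0.6, 0.95, 0, 0, 0, 0], [50, 0.6, 0.95, 0, 0, 0, 0], [50, 0.6, 0.95, 0, 0, 0, 0], [50, 0.6, 0.95, 0, 0, 0, 0], [50, 0.6, 0.95, 0, 0, 0, 0]],
])

```text
time_s: 1.7
tcp_pos: [0.3417, -0.3108, 0.2305]
ee_rot: [[-0.972, 0.235, 0.002], [0.235, 0.972, -0.003], [-0.003, -0.002, -1.0]]
wrist_force: [1.4, 0.0, 0.2]
gripper_width: 0.5
```

Call:
apply_moves([
  [[50, 0.53, 0.88, 0, 0, 0, 0.033], [50, 0.53, 0.88, 0, 0, 0, 0], [50, 0.53, 0.88, 0, 0, 0, 0], [50, 0.53, 0.88, 0, 0, 0, 0], [50, 0.53, 0.88, 0, 0, 0, 0], [50, 0.53, 0.88, -0.2, 0, 0, 0], [50, 0.53, 0.88, -0.5, 0, 0, 0], [50, 0.53, 0.88, -0.7, 0, 0, 0], [50, 0.53, 0.88, -0.7, 0, 0, 0], [50, 0, 0, 0, 0, 0, 0]],
])

```text
time_s: 2.53
tcp_pos: [0.4697, -0.0988, 0.1814]
ee_rot: [[-0.981, 0.195, 0.018], [0.195, 0.981, -0.004], [-0.018, -0.001, -1.0]]
wrist_force: [-0.5, 0.1, 0.7]
gripper_width: 0.502
```

```bash
cat > look.py <<'E'
import sys
from h import *
np.set_printoptions(precision=4,suppress=True)
n=sys.argv[1]
ims=[]
for cam in("top","side"):
    c=capture(cam);im=cv2.cvtColor(c["pixels"],cv2.COLOR_RGB2BGR)
    ims.append(cv2.resize(im[80:260,180:340],None,fx=2.5,fy=3.3 if 0 else 2.5,interpolation=cv2.INTER_CUBIC))
cv2.imwrite(f"pics/{n}.png",np.hstack(ims))
s=sense();print(s["time_s"],s["tcp_pos"],s["wrist_force"],s["gripper_width"])
p=np.load("pose.npy");q=s["tcp_pos"];c,s_=np.cos(p[2]),np.sin(p[2]);d=q[:2]-p[:2]
print("store frame",c*d[0]+s_*d[1],-s_*d[0]+c*d[1],q[2])
E
python3 look.py a1
```

```text
2.6333 [ 0.4694 -0.1008  0.1837] [0.7115 0.1291 1.0227] 0.5005202902856173
store frame -0.16701965431440458 -0.08699592948838616 0.1836995196436968
```

View pics/a1.png

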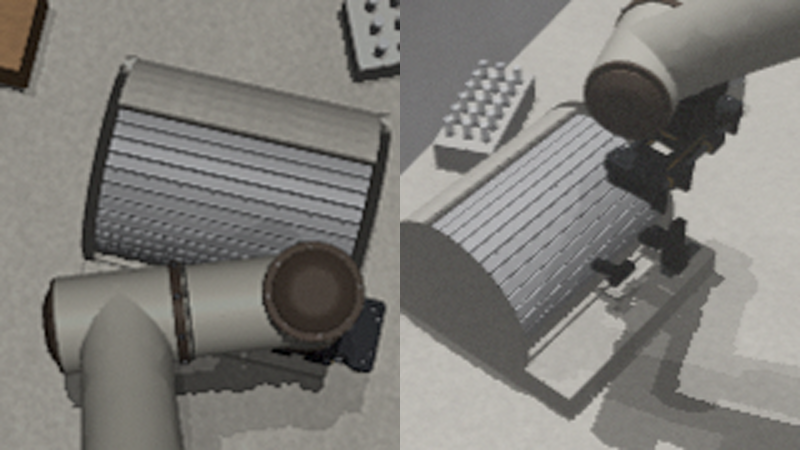

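Call:
apply_moves([
  [[50, -0.34, -0.46, 0, 0, 0, 0], [50, 0, 0, -0.5, 0, 0, 0], [50, 0, 0, -0.6, 0, 0, 0], [50, 0, 0, -0.6, 0, 0, 0], [50, 0, 0, -0.6, 0, 0, 0], [50, 0, 0, -0.4, 0, 0, 0], [50, 0, 0, -0.2, 0, 0, 0], [50, 0, 0, 0, 0, 0, 0]],
])

```text
time_s: 3.3
tcp_pos: [0.458, -0.1225, 0.1167]
ee_rot: [[-0.978, 0.205, 0.035], [0.205, 0.979, -0.006], [-0.035, 0.001, -0.999]]
wrist_force: [0.3, 1.3, -1.3]
gripper_width: 0.501
```

```bash
python3 look.py a2
```

```text
3.4 [ 0.4589 -0.1222  0.1177] [-0.7596 -0.0172  0.5431] 0.4985756805972619
store frame -0.17294354529417125 -0.11002468688915626 0.11765474596714631
```

View pics/a2.png

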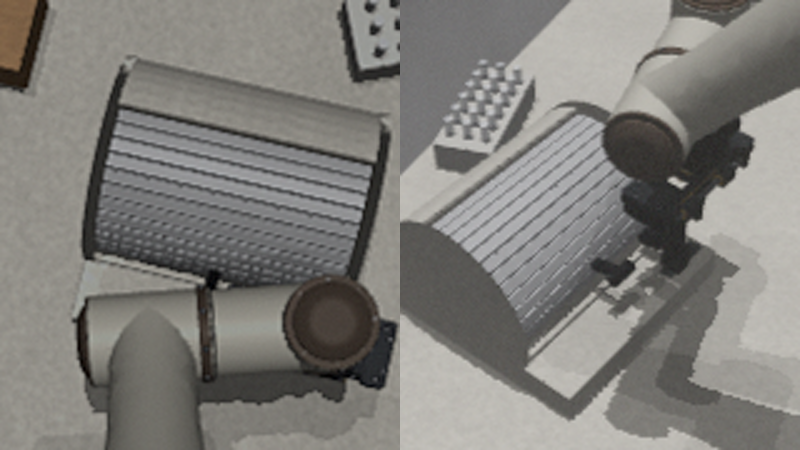

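Call:
apply_moves([
  [[50, 0.02, 0.1, -0.2, 0, 0.035, 0], [50, 0, 0, -0.1, 0, 0, 0], [50, -0.05, -0.24, 0, 0, 0, 0], [50, -0.05, -0.24, 0, 0, 0, 0], [50, -0.05, -0.24, 0, 0, 0, 0], [50, -0.05, -0.24, 0, 0, 0, 0], [50, -0.05, -0.24, 0, 0, 0, 0], [50, -0.03, -0.2, 0, 0, 0, 0]],
])

```text
time_s: 4.07
tcp_pos: [0.454, -0.1553, 0.1141]
ee_rot: [[-0.978, 0.206, 0.015], [0.207, 0.978, 0.001], [-0.014, 0.004, -1.0]]
wrist_force: [0.4, 37.4, 7.2]
gripper_width: 0.5
```

```bash
python3 look.py a3
```

```text
4.1667 [ 0.454  -0.1543  0.114 ] [ 0.308  21.3081  1.7599] 0.5020740418225221
store frame -0.17120553217759898 -0.14241686739825943 0.11404831849451626
```

View pics/a3.png

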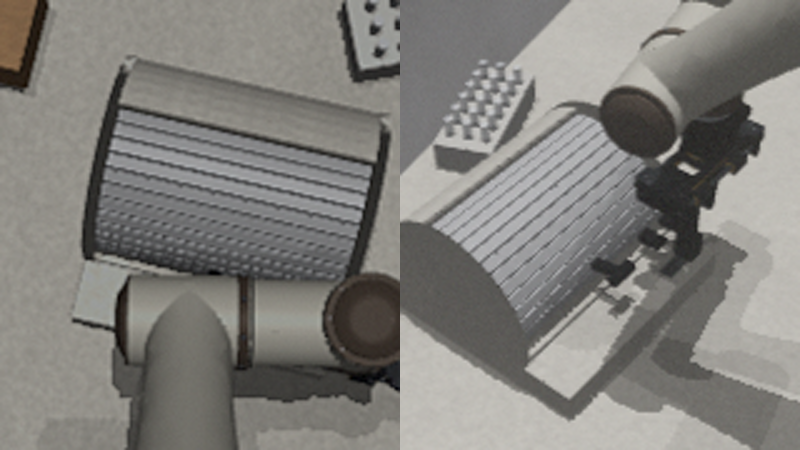

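Call:
apply_moves([
  [[50, 0.05, 0.25, 0.1, 0, 0.015, 0], [50, 0, 0, 0.6, 0, 0, 0], [50, 0, 0, 0.7, 0, 0, 0], [70, 0, 0, 0.6, 0, 0, 0], [90, 0.2, 0.6, 0.2, 0, 0, 0], [90, 0.25, 0.8, 0, 0, 0, 0], [90, 0.25, 0.8, 0, 0, 0, 0], [90, 0.25, 0.8, 0, 0, 0, 0], [90, 0.25, 0.8, 0, 0, 0, 0], [90, 0.2, 0.6, 0, 0, 0, 0], [90, 0.1, 0.3, 0, 0, 0, 0], [90, 0, 0, 0, 0, 0, 0]],
])

```text
time_s: 5.17
tcp_pos: [0.4936, -0.0331, 0.1765]
ee_rot: [[-0.978, 0.211, 0.004], [0.211, 0.978, -0.003], [-0.004, -0.002, -1.0]]
wrist_force: [-0.1, -0.6, -0.2]
gripper_width: 0.9
```

```bash
python3 look.py a4
```

```text
5.2667 [ 0.4929 -0.0341  0.1763] [0.5955 0.4049 0.2207] 0.8975030748762356
store frame -0.15750162067069404 -0.016818945473512516 0.17631138438298893
```

View pics/a4.png

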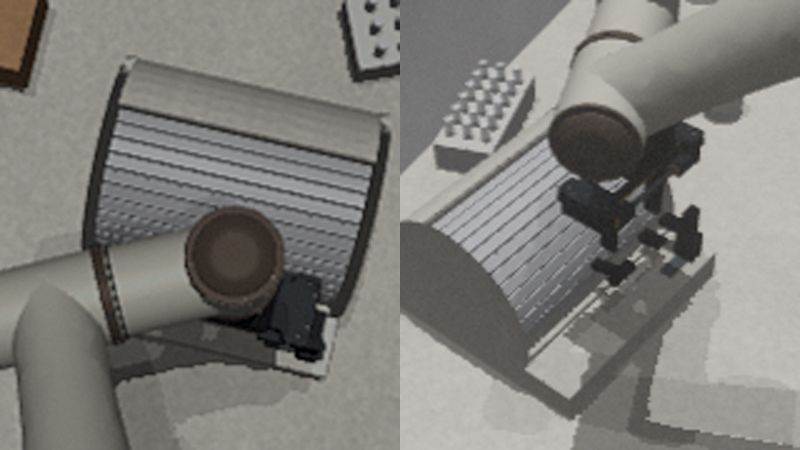

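Call:
apply_moves([
  [[90, 0.14, 0.66, 0, 0, 0, 0], [90, 0, 0, 0, 0, 0, 0], [90, 0, 0, -0.5, 0, 0, 0], [90, 0, 0, -0.6, 0, 0, 0], [90, 0, 0, 0, 0, 0, 0]],
])

```text
time_s: 5.68
tcp_pos: [0.495, -0.0224, 0.1489]
ee_rot: [[-0.976, 0.217, 0.003], [0.217, 0.976, -0.004], [-0.004, -0.003, -1.0]]
wrist_force: [-1.0, -0.3, -0.5]
gripper_width: 0.899
```

```bash
python3 look.py a5
```

```text
5.7833 [ 0.4967 -0.0221  0.1511] [-0.3584 -0.1771  0.2775] 0.900105656441013
store frame -0.15620898965552604 -0.004387839156038784 0.15113740834397194
```

View pics/a5.png

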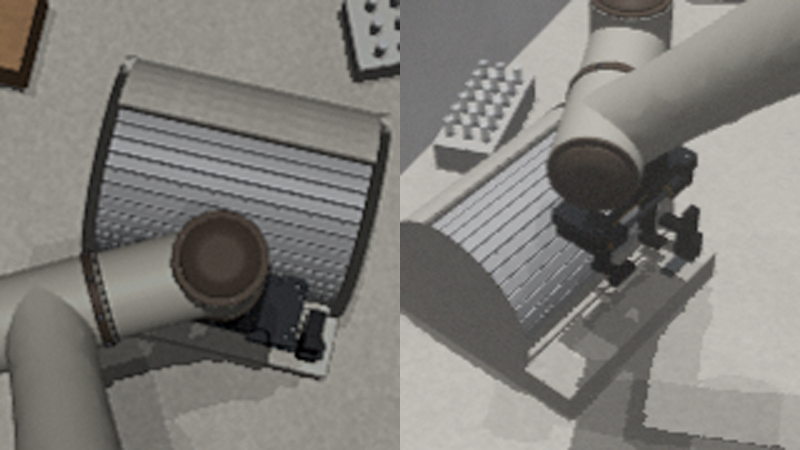

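Call:
apply_moves([
  [[90, 0.0, 0.18, -0.3, 0, 0, 0.012], [90, 0, 0, -0.5, 0, 0, 0], [90, 0, 0, -0.6, 0, 0, 0], [90, 0, 0, -0.5, 0, 0, 0], [90, 0, 0, -0.3, 0, 0, 0], [90, 0, 0, -0.1, 0, 0, 0], [90, 0, 0, 0, 0, 0, 0]],
])

```text
time_s: 6.37
tcp_pos: [0.4997, -0.0181, 0.0953]
ee_rot: [[-0.979, 0.203, 0.017], [0.203, 0.979, -0.002], [-0.018, 0.002, -1.0]]
wrist_force: [0.9, -0.3, -0.5]
gripper_width: 0.902
```

```bash
python3 look.py a6
```

```text
6.4667 [ 0.5002 -0.018   0.096 ] [-0.0399  0.2039  0.6334] 0.9008708021665485
store frame -0.1536381272385576 0.00041431425860371726 0.09598441423836528
```

View pics/a6.png

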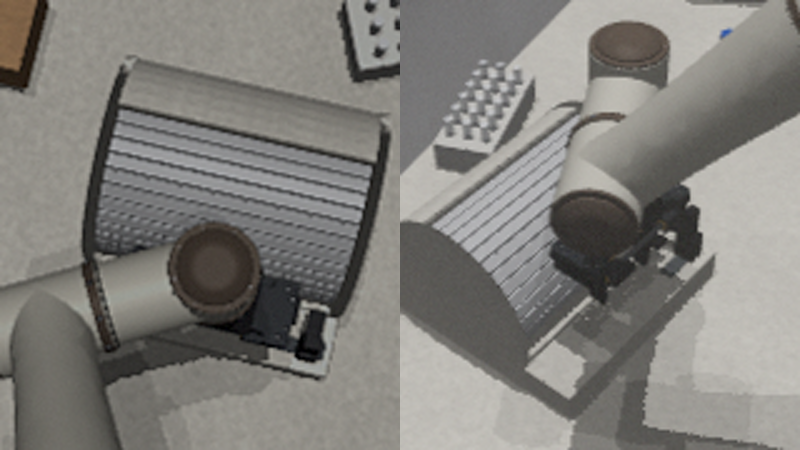

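Call:
apply_moves([
  [[90, -0.16, 0.03, -0.16, 0, 0.016, 0], [90, 0, 0, 0, 0, 0, 0], [20, 0, 0, 0, 0, 0, 0], [20, 0, 0, 0, 0, 0, 0], [20, 0, 0, 0, 0, 0, 0], [20, 0, 0, 0, 0, 0, 0], [20, 0, 0, 0, 0, 0, 0], [20, 0, 0, 0, 0, 0, 0], [20, 0, 0, 0, 0, 0, 0], [20, 0, 0, 0, 0, 0, 0]],
])

```text
time_s: 7.3
tcp_pos: [0.4979, -0.0158, 0.0944]
ee_rot: [[-0.979, 0.202, 0.008], [0.202, 0.979, 0.001], [-0.008, 0.003, -1.0]]
wrist_force: [0.5, 0.1, -0.6]
gripper_width: 0.452
```

```bash
python3 look.py a7
```

```text
7.4 [ 0.4979 -0.0158  0.0944] [-0.0851  2.0834  0.7532] 0.45936128503268325
store frame -0.15631413411471567 0.002045641314423325 0.09440923626025668
```

Call:
apply_moves([
  [[20, 0.1, -0.02, 0.43, 0, 0, 0], [20, 0.14, -0.03, 0.43, 0, 0, 0], [20, 0.16, -0.03, 0.41, 0, 0, 0], [20, 0.19, -0.04, 0.4, 0, 0, 0], [20, 0.22, -0.05, 0.39, 0, 0, 0], [20, 0, 0, 0, 0, 0, 0]],
])

```text
time_s: 7.9
tcp_pos: [0.5138, -0.0191, 0.1393]
ee_rot: [[-0.978, 0.206, -0.006], [0.206, 0.978, 0.004], [0.007, 0.002, -1.0]]
wrist_force: [0.2, -0.3, 2.0]
gripper_width: 0.454
```

```bash
cat > arc.py <<'E'
from h import *
s=sense();p=np.load("pose.npy");q=s["tcp_pos"]-0.011*s["ee_rot"][:,2];c,s_=np.cos(p[2]),np.sin(p[2]);d=q[:2]-p[:2]
x,y,z=c*d[0]+s_*d[1],-s_*d[0]+c*d[1],q[2]-.07
print(s["time_s"],"grasp",x,y,q[2],"r",np.hypot(x,z),"th",np.degrees(np.arctan2(z,-x)),s["wrist_force"],s["gripper_width"],"toolz",s["ee_rot"][:,2])
E
python3 arc.py; python3 look.py b1
```

```text
7.9 grasp -0.14002079230978667 0.002071882164343203 0.15033666335427237 r 0.16143048583820252 th 29.844966680763473 [ 0.17708337 -0.2554905   1.98957942] 0.45360596131809705 toolz [-0.00605043  0.00360866 -0.99997518]
8.0 [ 0.5135 -0.019   0.1388] [-0.2875  1.7369  1.3716] 0.45488510154210693
store frame -0.14038767169386238 0.002062991084800441 0.1387675691473974
```

View pics/b1.png

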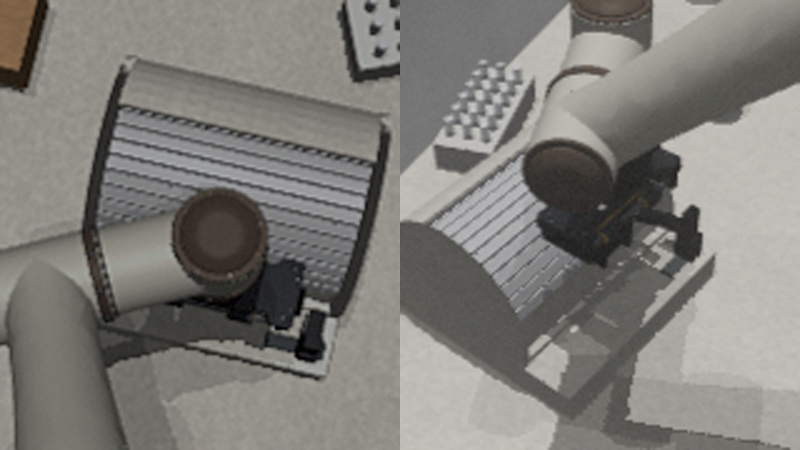

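Call:
apply_moves([
  [[20, 0.23, -0.05, 0.38, 0, 0, 0], [20, 0.26, -0.05, 0.36, 0, 0, 0], [20, 0.28, -0.06, 0.34, 0, 0, 0], [20, 0.3, -0.06, 0.32, 0, 0, 0], [20, 0.33, -0.07, 0.3, 0, 0, 0], [20, 0.35, -0.07, 0.28, 0, 0, 0], [20, 0.36, -0.08, 0.25, 0, 0, 0], [20, 0.38, -0.08, 0.22, 0, 0, 0], [20, 0, 0, 0, 0, 0, 0]],
])

```text
time_s: 8.75
tcp_pos: [0.5556, -0.0278, 0.1885]
ee_rot: [[-0.976, 0.211, -0.061], [0.211, 0.977, 0.012], [0.062, -0.001, -0.998]]
wrist_force: [3.4, -0.7, -2.5]
gripper_width: 0.458
```

```bash
python3 arc.py
```

```text
8.75 grasp -0.09674447143786469 0.0020477771576919157 0.19952844267996803 r 0.16166975665500824 th 53.24403797395677 [ 3.35973876 -0.73036438 -2.45010032] 0.45795434329332274 toolz [-0.06124272  0.01239795 -0.9980459 ]
```

Call:
apply_moves([
  [[20, 0.36, -0.07, 0.26, 0, -0.03, 0], [20, 0.38, -0.08, 0.23, 0, -0.03, 0], [20, 0.4, -0.08, 0.2, 0, -0.01, 0], [20, 0.4, -0.08, 0.18, 0, -0.01, 0], [20, 0.41, -0.09, 0.15, 0, 0, 0], [20, 0.42, -0.09, 0.13, 0, 0, 0], [20, 0.43, -0.09, 0.1, 0, 0, 0], [20, 0, 0, 0, 0, 0, 0]],
])

```text
time_s: 9.42
tcp_pos: [0.611, -0.0392, 0.2157]
ee_rot: [[-0.977, 0.211, -0.016], [0.211, 0.977, 0.018], [0.019, 0.014, -1.0]]
wrist_force: [5.1, -1.8, -3.4]
gripper_width: 0.456
```

```bash
python3 arc.py
```

```text
9.4167 grasp -0.04059217684988838 0.0019403154626837643 0.2267469350061581 r 0.1619176533156202 th 75.48127314742362 [ 5.07531386 -1.79395761 -3.40592812] 0.4562731399670033 toolz [-0.0156075   0.01751763 -0.99972473]
```

Call:
apply_moves([
  [[20, 0.43, -0.09, 0.1, 0, -0.01, 0], [20, 0.43, -0.09, 0.07, 0, 0, 0], [20, 0.43, -0.09, 0.05, 0, 0, 0], [20, 0.43, -0.09, 0.02, 0, 0, 0], [20, 0.43, -0.09, 0.0, 0, 0, 0], [20, 0.43, -0.09, -0.03, 0, 0, 0], [20, 0, 0, 0, 0, 0, 0]],
])

```text
time_s: 10.0
tcp_pos: [0.6682, -0.0511, 0.2206]
ee_rot: [[-0.977, 0.211, -0.021], [0.21, 0.977, 0.02], [0.024, 0.015, -1.0]]
wrist_force: [4.4, -0.6, -2.5]
gripper_width: 0.454
```

```bash
python3 arc.py; python3 look.py b2
```

```text
10.0 grasp 0.01784257671230937 0.0018823914765755702 0.2315607453977204 r 0.16254301583642922 th 96.30213877051435 [ 4.35057573 -0.56791033 -2.50283542] 0.4540611387850228 toolz [-0.02061976  0.01959471 -0.99959535]
10.1 [ 0.6677 -0.0509  0.2206] [ 3.5377 -0.131  -1.3903] 0.45744680255162795
store frame 0.01708500779244418 0.002073708518901144 0.22060253864890603
```

View pics/b2.png

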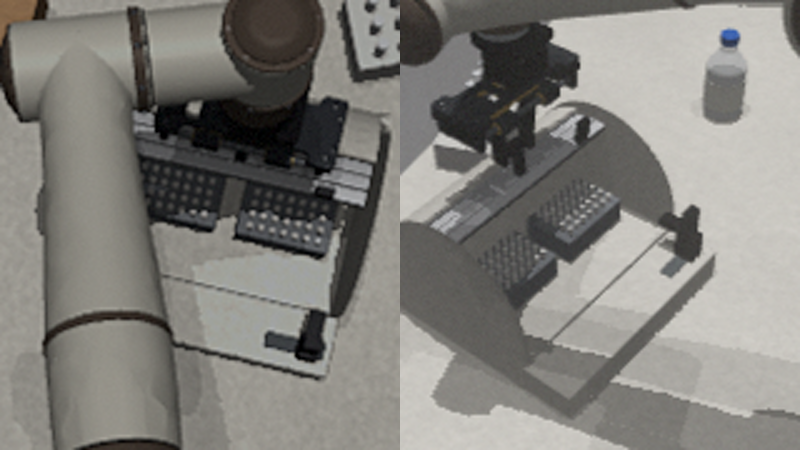

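Call:
apply_moves([
  [[20, 0.25, -0.05, -0.03, 0, 0, 0], [20, 0.25, -0.05, -0.03, 0, 0, 0], [20, 0.2, -0.04, -0.03, 0, 0, 0], [20, 0, 0, 0, 0, 0, 0]],
])

```text
time_s: 10.43
tcp_pos: [0.6766, -0.0528, 0.2195]
ee_rot: [[-0.977, 0.21, -0.04], [0.209, 0.978, 0.022], [0.044, 0.013, -0.999]]
wrist_force: [4.6, -1.1, -3.0]
gripper_width: 0.453
```

```bash
python3 arc.py
```

```text
10.4333 grasp 0.026676193183252168 0.001925645296180967 0.23044616328301368 r 0.16264867228166874 th 99.43979405792729 [ 4.59126851 -1.07205302 -2.97286694] 0.4532255581808777 toolz [-0.03997855  0.0222507  -0.99895276]
```

Call:
apply_moves([
  [[80, 0, 0, 0, 0, 0, 0], [80, 0, 0, 0, 0, 0, 0], [80, 0, 0, 0, 0, 0, 0], [80, 0, 0, 0, 0, 0, 0], [80, 0, 0, 0.3, 0, 0, 0], [80, 0, 0, 0.5, 0, 0, 0], [80, 0, 0, 0.7, 0, 0, 0], [80, 0, 0, 0.7, 0, 0, 0], [80, 0, 0, 0.7, 0, 0, 0], [80, 0, 0, 0.4, 0, 0, 0], [80, 0, 0, 0, 0, 0, 0]],
])

```text
time_s: 11.35
tcp_pos: [0.6781, -0.0564, 0.3077]
ee_rot: [[-0.977, 0.212, -0.035], [0.212, 0.977, 0.018], [0.038, 0.01, -0.999]]
wrist_force: [0.2, -0.4, -0.4]
gripper_width: 0.799
```

```bash
python3 arc.py; python3 look.py b3
```

```text
11.35 grasp 0.028795445898425188 -0.0012355655782600224 0.318720663486645 r 0.2503820004507633 th 96.60397424200153 [ 0.21934297 -0.38148816 -0.4006147 ] 0.798852860618051 toolz [-0.03498638  0.0179395  -0.99922676]
11.45 [ 0.6773 -0.0561  0.3051] [-0.1909  0.728  -0.499 ] 0.8009086571237846
store frame 0.02750032036290129 -0.0010296866813494614 0.30514974722614824
```

View pics/b3.png

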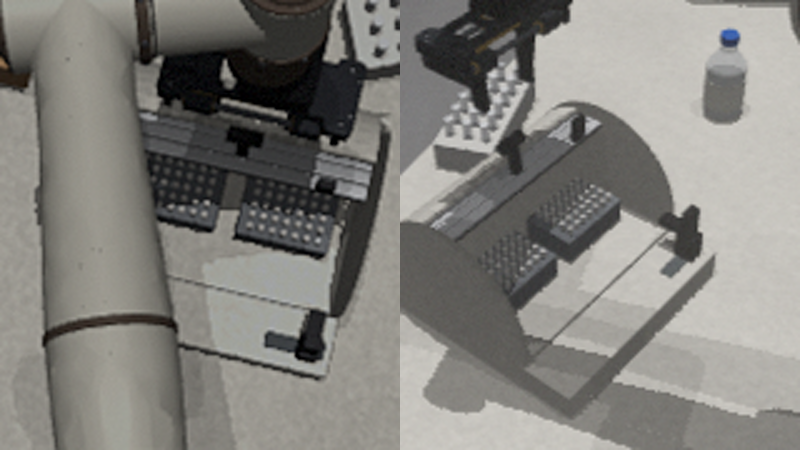

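Run:
```python
from h import *
p=np.load("pose.npy");co,si=np.cos(p[2]),np.sin(p[2])
for cam in("side","top"):
    c=capture(cam);im=cv2.cvtColor(c["pixels"],cv2.COLOR_RGB2BGR);o=(180,80);im=cv2.resize(im[80:230,180:340],None,fx=4,fy=4)
    for a,col in((1.4,(0,0,255)),(1.5,(0,255,0))):
        th=np.radians(12)+a
        for y in(-.02,.02):
            x,z=-.16*np.cos(th),.07+.16*np.sin(th)
            q=proj(c,[p[0]+co*x-si*y,p[1]+si*x+co*y,z]);cv2.circle(im,tuple(int(v) for v in (q-o+.5)*4),2,col,-1)
    cv2.imwrite(f"pics/chk_{cam}.png",im)
    for r in recognise("handle",c)[:2]:
        X=world(c,r["at"]);d=X[:2]-p[:2];print(cam,r["score"],co*d[0]+si*d[1],-si*d[0]+co*d[1],X[2])
    for l in("bottle","beaker","tip_box"):
        for r in recognise(l,c)[:1]: print(l,r["score"],world(c,r["at"]))
```

```text
bottle 0.73 [ 0.54613317 -0.50368957  0.07652982]
beaker 0.79 [0.45848356 0.48833772 0.05402819]
tip_box 0.55 [0.61032814 0.44174383 0.06488789]
top 0.97 0.019102865599493594 -0.010697393248130953 0.18405939740678942
top 0.4 -0.1648916911012358 -0.1308506578924068 0.09471144779503415
bottle 0.89 [ 0.5490592  -0.51206194  0.10071605]
beaker 0.95 [0.45281436 0.50656779 0.05365591]
tip_box 0.88 [0.62309281 0.42258789 0.06431841]
```

View pics/chk_side.png

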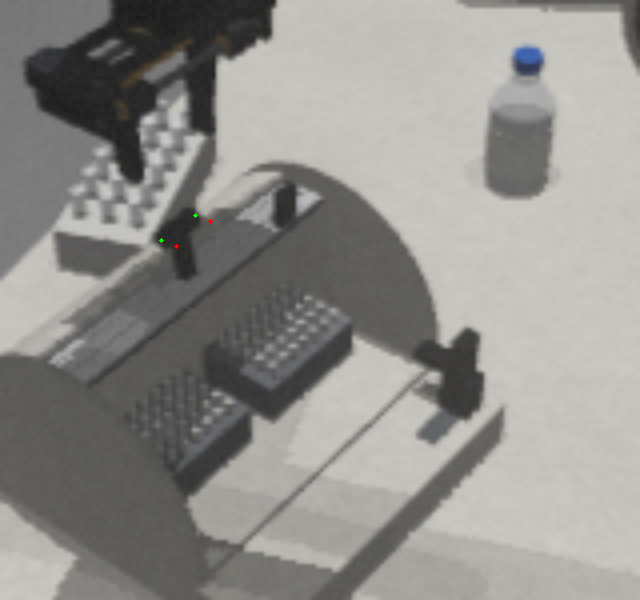

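View pics/chk_top.png

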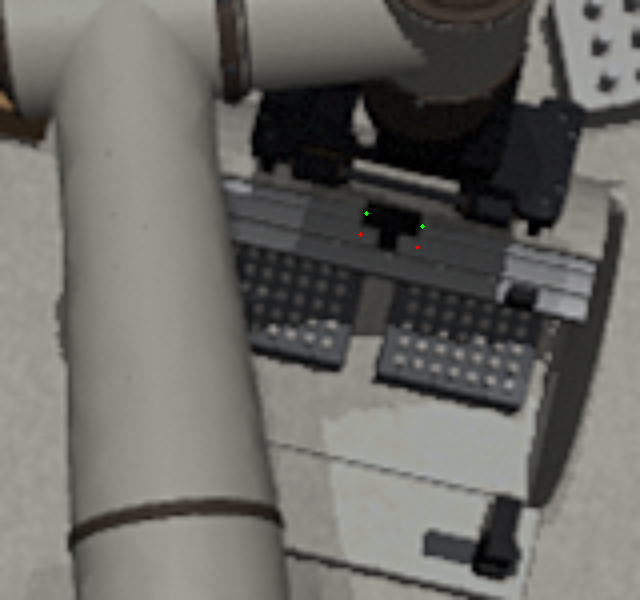

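The handle bar lies on the green 1.5 rad marks in both views (side about (180,228), top about (393,218)). The catch tab stands at the right end of its slot, and the gripper is clear above the handle.

```bash
python3 -c "
from station import *
print(finish_job())"
```

```text
the job is handed in; nothing more can be done
None
```

The store is open: I slid the catch fully to the right, rolled the door up to its end stop, let go and handed the job in at about 11.7 s of the 45 s.

- **Catch:** I pushed the tab to its end stop with the left finger. The tool moved about 32 mm, and the force rose to 37 N at the stop. In the last pictures it still stands at the right end of its slot.
- **Door:** I pinched the handle bar by its ends (the fingers stopped about 40 mm apart) and led it round its arc. The tool turned about 1.51 rad about the roll axis. After I let go, the handle lay on the projected 1.5 rad marks in both camera views.
- **End state:** The gripper is open, with the fingertips about 60 mm above the handle and no wrist force beyond noise.
- **Bottle, beaker and tip box:** The networks placed each within about 5 mm of where it was at the start, which is within their own error.

**Checks that failed or disagreed:**
- After I let go, the network did not find the handle in the side view.
- In the top view its best hit was roughly in line with the handle, but about 10 mm to one side and at the height of the door's surface instead of the bar. I relied on the projected marks instead.
- While I rolled the door, the wrist force read about +5 N in x, the opposite sign to what drag should give. I did not find out why.

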